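Tare the kitchen scale for the beaker

TASK

Take the tall, straight, handleless stoneware beaker and set it down gently and upright on the round pan of the kitchen scale, and let go of it. Then tare the scale: turn its black knob bit by bit until the needle's tip points right at the arrow-shaped zero mark on the dial card, which the weight has turned away, with the beaker still on the pan. Leave everything else on the worktop where it stands.

Things in the scene. Friction and masses are not known exactly. Their poses are not given: they have to be found in the camera images.
- beaker: open straight-sided beaker of plain grey-beige stoneware, no handle, 60 mm outside diameter, 95 mm tall, wall 6 mm, weight unknown (250 to 450 g); origin at the centre of its underside, z up its axis. It stands upright on the worktop in a loose row with a mug and a squat jar of the same stoneware, centres about 110 mm apart in x, in any order
- mug: bystander in the row: stoneware mug with a handle, 72 mm diameter, 85 mm tall; origin at the centre of its underside
- jar: bystander in the row: squat stoneware jar 76 mm diameter with a knobbed wooden lid, 78 mm tall; origin at the centre of its underside
- scale: low white kitchen scale, fixed to the worktop: housing 180 mm (its x) by 340 mm (its y) by 44 mm tall, origin at the centre of its underside, z up. Steel pan on its +y half, dial and knob on its -y half. The dial lies face up under a clear window, whose ring (148 mm diameter, top 54 mm above the worktop) is the highest thing near the knob
- pan_top (a point): centre of the upper face of the scale's round steel pan (150 mm diameter), 78 mm above the worktop when empty. The pan is sprung: it sinks 2.5 mm per 100 g (10 mm for 4 N; stop at 22 mm), and the point sinks with it
- needle_tip (a point): tip of the black needle, 55 mm from the dial's centre, just above the dial card. It is geared to the tare knob: it turns in the knob's sense by 0.3 of the knob's angle, and load does not move it
- zero_mark (a point): point of the arrow-shaped zero mark on the pale dial card, 55 mm from the dial's centre, where the needle's tip must lie; the only arrow among thin tick lines. Load on the pan turns the card, mark and all, clockwise seen from above, about 0.21 rad per 100 g; with the pan empty the mark lies on the scale's +x side of the dial
- dial_centre (a point): centre of the dial, the needle's axis, vertical; same height as the needle
- knob_grip (a point): point to grip on the vertical axis of the tare knob, 71 mm above the worktop: a round black knurled cylinder, 36 mm diameter, from 46 to 76 mm above the worktop, near the housing's -x, -y corner; housing top at 44 mm. It turns stiffly (about 0.05 N m) and stays where it is left. The job needs about 1.5 to 3.5 rad clockwise seen from above (it can turn 4.4), so usually several grasps
- pepper_mill: bystander: dark wooden mill, 48 mm diameter, 150 mm tall, beyond the scale; origin at the centre of its underside
- salt_mill: bystander: pale wooden mill, 48 mm diameter, 130 mm tall, beyond the scale; origin at the centre of its underside
- oil_bottle: bystander: green glass bottle, 60 mm diameter, 220 mm tall, at the far side of the worktop; origin at the centre of its underside
- spoon: bystander: spoon lying to the right of the scale
There are look-alikes about, which are no part of the job. Leave any blue or pink look-alike of the beaker alone.

How it is judged (in metres and radians):
On the way:
1. the beaker stands upright and released on the scale's pan, at rest (z of beaker in the frame of pan_top between -0.004 and 0.006 m and horizontal distance between beaker and pan_top below 0.05 m and angle between beaker's own z axis and vertical below 0.08 rad and contact force between beaker and the fingers below 0.1 N and linear speed of beaker below 0.02 m/s), for 0.3 s.
At the end, for the whole second after the job is handed in: The beaker stands upright (within 0.08 rad) and at rest on the pan, its centre within 50 mm of the pan's centre, released, and the needle's tip is within 3 mm of the zero mark's point (all of step 1 and horizontal distance between needle_tip and zero_mark below 0.003 m and contact force between scale and the arm below 0.1 N); the robot touches nothing.
It fails at once if a bystander is shifted by more than 25 mm (distance of any of mug, jar, pepper_mill, salt_mill, oil_bottle, spoon from where it was at the start of the episode above 0.025 m).
It fails at once if the beaker is tipped over (more than 0.7 rad) (angle between beaker's own z axis and vertical above 0.7 rad).
It fails at once if the beaker is dropped or pushed hard onto the scale (over 25 N) (contact force between beaker and scale above 25 N).
It also fails if it takes over 70 s, if anything falls off the work surface, if the arm or the gripper's body presses on something with over 40 N, if the wrist force passes 120 N, or if a joint passes its speed limit or range.

ROBOT

A 6-joint arm with a two-finger parallel gripper is mounted at the origin on the work surface. World frame = base frame: x ahead of the robot, y to its left, z up, the work surface at z = 0. Lengths are in m, angles in degrees, forces in N, time in s.
With the tool pointing down it reaches from about 0.25 to 0.8 m from the base axis. Payload 8.5 kg.
Tool frame: the origin (TCP) lies at the very end of the fingers, on their centre line; the grasp point (between the pads) lies robot.grip_point_offset behind it (robot.grip_point_offset is the distance from the TCP to the grasp point, in m); z points along the fingers, y is the line along which they close (so a half turn about z gives the same grasp; the last joint's range is limited). The gripper opens to 85 mm and grips with 20 to 120 N. Pads are 22 mm wide; open, the fingers measure 114 mm over their backs; the gripper's body (76 mm by 85 mm) begins 54 mm behind the grasp point. The pads swing forward as they close: fully open they stand 13 mm farther back than shut.
Start: joints at [0, 13.648, -0.773, 75.585, 0, 90], TCP at [0.525, -0, 0.231] pointing down, gripper open.
Joint ranges: [-152.45, 152.45], [-59.26, 108.67], [-65.41, 83.53], [-104.44, 129.93], [-82.83, 76.93], [-180, 180]. Speed limits (degrees/s): [127.2, 127.2, 159.86, 180, 180, 180].

INTERFACE

Orientations are given as a 3x3 rotation matrix whose columns are the frame's x, y, z axes.
In Python, from station import status, cams, finish_job, robot gives the robot as it stands.
- The arm moves only by the tool send_rows, never from a script. Its argument "rows" is a list of rows, each an object of numbers: "tx", "ty", "tz": the shift along the world's x, y, z in mm; "twist": the turn about the world's z in degrees; "claw": the finger opening in mm, from 0 to 85.4. A call has 1 to 12 rows; each row shifts and turns the commanded pose from where the row before left it; what a row does not reach is not made up. A row lasts 1/10 s, in which the tool goes at most 50 mm and 8.59 degrees, less where a joint would pass 70% of its speed; a pose out of reach is approached as far as the arm can. A call with a gripper value outside its range is refused whole. The fingers move at their own pace and stop on an object; the grip force is fixed at half the most. Time passes only in rows, so rows that do not move let the fingers close. It gives the time, the measured TCP pose, the force, the opening and the grip force at its end, in the units of the state.
- status.state(): the state, without advancing time (a new reading comes with each control period).
- cams.camera(name): name is "scene" or "side" or "wrist"; returns (picture, depth): 384x512x3 uint8, red, green, blue; 384x512 float32, m along the optical axis (not along the pixel's ray), 0 where there is no reading.
- cams.camera_info(name): a dict with "fovy" (degrees; the focal length in pixels is half the picture's height over the tangent of half this angle, whatever the lens; pixels are square), "cx", "cy" (the principal point, pixels), "dist" ([k1, k2, p1, p2, k3] as OpenCV has them; the pictures are not rectified), "world_from_camera" (4x4, takes a point from camera to world coordinates). Camera axes: x right, y down, z forward; pixel columns grow to the right and rows downward; lengths in m; the calibration is good to about 2 mm. A picture is of the moment at which its call begins: read the wrist's pose just before it. camera_info takes no time and is no camera call; for the wrist camera it gives the pose at the moment of the call.
- finish_job(): hands the job in; it is judged then, once.
The state is a dict: "time_s": time; "joints": joint angles; "joint_velocities": joint speeds; "tau": joint torques, N m; "eef_pos": TCP position; "eef_rot": TCP orientation; "force": force on the tool from outside, world axes, zero at the start; "moment": the same for the moment, N m; "gripper_width": opening from 0.0 (shut) to 1.0 (fully open); "finger_force": force on a finger pad.
Only numpy, scipy, OpenCV 4.12 (cv2) and the standard library are available. Lean on these libraries where they do the work, as an engineer would, in place of code of your own. Each camera call takes 0.05 s, during which the arm holds its last target. There are 200 camera calls.

## Working session

There is one attempt and no reset: what is moved stays moved. The work goes in short steps, Python scripts to look and compute and a tool call to move; the robot and the scene stay as the last step left them, time stands still between calls to the robot, and variables do not carry over. Pictures are saved under pics/ and viewed, at most 10 in all, crops included, and the job is handed in when it is done.

Besides the shell and the picture viewer there is one more tool, called after "Request:" in YAML: its name, and indented under it one key for each argument. send_rows: Moves the arm, as the interface text tells. Its arguments: {"type":"object","properties":{"rows":{"type":"array"}},"required":["rows"]}

```bash
mkdir -p pics; cat > h.py <<'E'
from station import status, cams, finish_job, robot
import numpy as np, cv2
def K(i):
    f=192/np.tan(np.radians(i["fovy"])/2); return np.array([[f,0,i["cx"]],[0,f,i["cy"]],[0,0,1]])
def rays(i,px):
    T=np.array(i["world_from_camera"]); u=cv2.undistortPoints(np.array(px,float).reshape(-1,1,2),K(i),np.array(i["dist"],float)).reshape(-1,2)
    return T[:3,3],np.c_[u,np.ones(len(u))]@T[:3,:3].T
def onplane(i,px,z):
    o,d=rays(i,px); return o+d*((z-o[2])/d[:,2])[:,None]
def points(i,dep,px):
    o,d=rays(i,px); px=np.array(px,int); return o+d*dep[px[:,1],px[:,0]][:,None]
def project(i,P):
    T=np.linalg.inv(np.array(i["world_from_camera"])); return cv2.projectPoints(np.array(P,float).reshape(-1,1,3),cv2.Rodrigues(T[:3,:3])[0],T[:3,3],K(i),np.array(i["dist"],float))[0].reshape(-1,2)
E
python3 - <<'E'
from h import *
for n in ("scene","side"):
    i=cams.camera_info(n); p,d=cams.camera(n); np.savez(f"pics/{n}.npz",p=p,d=d)
    print(n,np.round(i["world_from_camera"],3).tolist(),i["fovy"])
    cv2.imwrite(f"pics/{n}0.png",cv2.resize(p[:,:,::-1],(800,600)))
print({k:v for k,v in status.state().items()}); print(robot.grip_point_offset)
E
```

```text
scene [[0.455, 0.728, -0.513, 1.222], [0.89, -0.378, 0.254, -0.323], [-0.009, -0.573, -0.82, 1.078], [0.0, 0.0, 0.0, 1.0]] 45.41608568408736
side [[-0.985, -0.077, 0.157, 0.423], [-0.175, 0.487, -0.855, 0.934], [-0.011, -0.87, -0.493, 0.641], [0.0, 0.0, 0.0, 1.0]] 52.832597429171194
{'time_s': 0.1, 'joints': array([-1.76789746e-03,  1.36771261e+01, -8.12298158e-01,  7.55850565e+01,
        6.91100707e-05,  9.00008773e+01]), 'joint_velocities': array([ 0.02688495, -0.05162588,  0.0390458 ,  0.03474175,  0.03788951,
       -0.01682367]), 'tau': array([-1.94144020e-03, -5.39726973e+01,  3.46997201e+01,  1.33770503e-02,
       -6.54985024e-05, -4.83787790e-05]), 'eef_pos': array([ 5.24618050e-01, -1.58173596e-05,  2.30744262e-01]), 'eef_rot': array([[ 4.61682695e-05,  9.99999154e-01, -1.29993546e-03],
       [ 9.99999999e-01, -4.61666883e-05,  1.24630861e-06],
       [ 1.18629384e-06, -1.29993552e-03, -9.99999155e-01]]), 'force': array([0.10331024, 0.88863124, 1.55946236]), 'moment': array([ 0.06072363, -0.00538224,  0.01314619]), 'finger_force': 0.0, 'gripper_width': 0.9963726310844654}
0.0187
```

View pics/scene0.png

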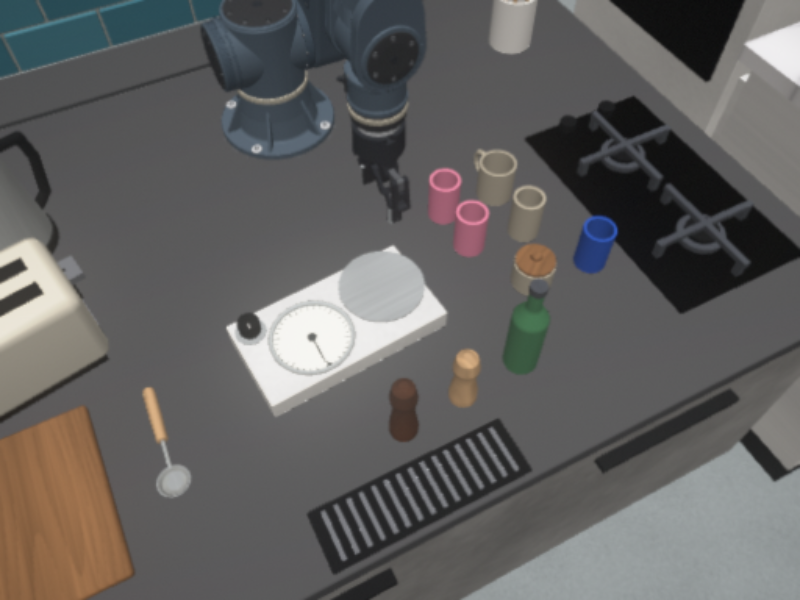

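View pics/side0.png

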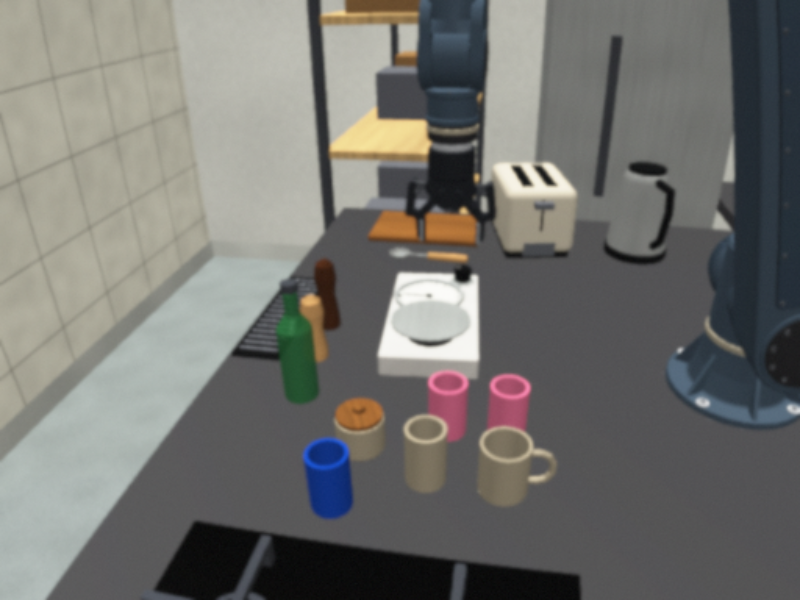

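The scene view shows the plain beaker at about (527,213) between mug (496,177) and jar (535,270), with pink cups at (445,195) and (471,228). The knob is at (248,324), the dial at (312,338) and the pan at (382,286). The side view has the beaker at (425,452), pan (431,322) and knob (462,272).

```bash
cat > m.py <<'E'
from h import *
def circ(P):
    A=np.c_[2*P[:,:2],np.ones(len(P))]; s=np.linalg.lstsq(A,(P[:,:2]**2).sum(1),rcond=None)[0]
    return s[0],s[1],np.sqrt(s[2]+s[0]**2+s[1]**2)
V={}
for n in ("scene","side"):
    f=np.load(f"pics/{n}.npz"); i=cams.camera_info(n); g=np.stack(np.meshgrid(range(512),range(384)),-1).reshape(-1,2)
    V[n]=(i,points(i,f["d"],g).reshape(384,512,3),f["p"])
def tri(a,b):
    o1,d1=rays(V["scene"][0],[a]);o2,d2=rays(V["side"][0],[b]);d1=d1[0];d2=d2[0]
    t=np.linalg.lstsq(np.c_[d1,-d2],o2-o1,rcond=None)[0]; p,q=o1+d1*t[0],o2+d2*t[1]; return np.round((p+q)/2,4),np.round(np.linalg.norm(p-q),4)
E
python3 - <<'E'
from m import *
S=.64
for nm,a,b in [("beaker rim",(529,199),(425,428)),("pan",(382,286),(431,321)),("knobtop",(248,321),(462,267)),("dial",(312,338),(430,296)),("mugrim",(497,165),(506,442)),("jar",(535,257),(359,410)),("pinkA",(445,182),(509,387)),("pinkB",(472,214),(448,383))]:
    c,e=tri(np.array(a)*S,np.array(b)*S); print(nm,c,e)
    for n in V:
        P=V[n][1].reshape(-1,3); near=P[np.hypot(P[:,0]-c[0],P[:,1]-c[1])<(.09 if nm=="pan" else .05)]
        z=near[:,2]; top=np.percentile(z[z<c[2]+.03],97) if len(z) else 0
        R=near[abs(z-top)<.006]
        print("  ",n,len(R),"top",round(top,4),np.round(circ(R),4) if len(R)>5 else "", "bbox mid",np.round((R[:,:2].max(0)+R[:,:2].min(0))/2,4))
# white housing top
i,P,p=V["scene"]; hsv=cv2.cvtColor(p,cv2.COLOR_RGB2HSV); m=((hsv[...,2]>165)&(hsv[...,1]<40)&(abs(P[...,2]-.044)<.006)&(P[...,0]>.2)&(P[...,0]<.8)).astype(np.uint8)
n,l,s,_=cv2.connectedComponentsWithStats(m); k=1+s[1:,4].argmax(); r=cv2.minAreaRect(P[l==k][:,:2].astype(np.float32)*1000); print(r,cv2.boxPoints(r))
E
```

```text
beaker rim [0.5207 0.3025 0.0926] 0.0026
   scene 121 top 0.0961 [0.5212 0.3027 0.0279] bbox mid [0.5218 0.3022]
   side 217 top 0.0945 [0.5185 0.3043 0.027 ] bbox mid [0.519  0.3032]
pan [ 0.5594 -0.0204  0.0719] 0.0024
   scene 1805 top 0.0817 [ 0.562  -0.0237  0.053 ] bbox mid [ 0.5614 -0.0231]
   side 1103 top 0.0778 [ 0.5591 -0.02    0.0537] bbox mid [ 0.5595 -0.0227]
knobtop [ 0.5246 -0.252   0.0766] 0.0012
   scene 132 top 0.0779 [ 0.5254 -0.2536  0.0132] bbox mid [ 0.5257 -0.2541]
   side 49 top 0.0746 [ 0.522  -0.2513  0.0135] bbox mid [ 0.5228 -0.2515]
dial [ 0.5833 -0.1661  0.0449] 0.0041
   scene 829 top 0.0581 [ 0.5834 -0.1664  0.0357] bbox mid [ 0.5836 -0.1664]
   side 290 top 0.0543 [ 0.5843 -0.1702  0.0339] bbox mid [ 0.5833 -0.1711]
mugrim [0.4096 0.3029 0.0826] 0.0036
   scene 122 top 0.0866 [0.4099 0.3037 0.0332] bbox mid [0.4094 0.3066]
   side 262 top 0.0841 [0.4084 0.3065 0.0335] bbox mid [0.4087 0.3052]
jar [0.6275 0.2505 0.0694] 0.0003
   scene 139 top 0.0754 [0.6306 0.2493 0.0194] bbox mid [0.6314 0.2506]
   side 172 top 0.0739 [0.6278 0.2498 0.0165] bbox mid [0.6284 0.2513]
pinkA [0.4098 0.1876 0.0909] 0.0023
   scene 120 top 0.0965 [0.4097 0.1861 0.027 ] bbox mid [0.4094 0.1861]
   side 184 top 0.095 [0.409  0.1886 0.0271] bbox mid [0.4096 0.1862]
pinkB [0.5024 0.1918 0.0908] 0.0026
   scene 128 top 0.096 [0.503  0.1902 0.0271] bbox mid [0.5025 0.1904]
   side 180 top 0.0954 [0.501  0.1921 0.027 ] bbox mid [0.501  0.1901]
((568.3369140625, -112.76214599609375), (184.05322265625, 339.0140075683594), 4.972027778625488) [[ 461.96555    48.131134]
 [ 491.34763  -289.6072  ]
 [ 674.70825  -273.65543 ]
 [ 645.3262     64.08292 ]]
```

Request:
send_rows:
  rows:
    - {"ty": 30, "twist": 5, "claw": 85}
    - {"ty": 40, "twist": 8}
    - {"ty": 40, "twist": 8}
    - {"ty": 40, "twist": 8}
    - {"ty": 40, "twist": 8}
    - {"ty": 40, "twist": 8}
    - {"ty": 40}
    - {"tx": -5, "ty": 33}
    - {"tz": -40}
    - {"tz": -40}
    - {}
    - {}

```text
invalid input
```

```bash
python3 - <<'E'
from h import *
s=status.state(); print(s["time_s"],s["eef_pos"],s["eef_rot"].round(3).tolist(),s["joints"].round(1),s["force"])
i=cams.camera_info("wrist"); p,d=cams.camera("wrist"); print(np.round(i["world_from_camera"],3).tolist())
q=project(i,[[.52,.303,.095]])[0]; print(q); p=p[:,:,::-1].copy(); cv2.circle(p,tuple(map(int,q)),3,(0,0,255),-1)
cv2.imwrite("pics/w1.png",p)
E
```

```text
0.1 [ 5.24618050e-01 -1.58173596e-05  2.30744262e-01] [[0.0, 1.0, -0.001], [1.0, -0.0, 0.0], [0.0, -0.001, -1.0]] [-0.  13.7 -0.8 75.6  0.  90. ] [0.10331024 0.88863124 1.55946236]
[[1.0, 0.001, -0.002, 0.525], [0.0, -0.963, -0.269, 0.069], [-0.002, 0.269, -0.963, 0.374], [0.0, 0.0, 0.0, 1.0]]
[ 243.49066607 -195.39942087]
```

View pics/w1.png

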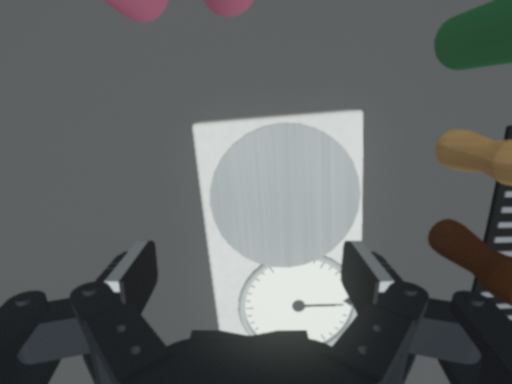

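The call was refused and the arm hasn't moved. The wrist view shows the pan at about (285,195), the dial hub at (298,305) and the needle tip at (343,304). I'll resend with every key filled in.

Request:
send_rows:
  rows:
    - {"tx": 0, "ty": 30, "tz": 0, "twist": 5, "claw": 85}
    - {"tx": 0, "ty": 40, "tz": 0, "twist": 8, "claw": 85}
    - {"tx": 0, "ty": 40, "tz": 0, "twist": 8, "claw": 85}
    - {"tx": 0, "ty": 40, "tz": 0, "twist": 8, "claw": 85}
    - {"tx": 0, "ty": 40, "tz": 0, "twist": 8, "claw": 85}
    - {"tx": 0, "ty": 40, "tz": 0, "twist": 8, "claw": 85}
    - {"tx": 0, "ty": 40, "tz": 0, "twist": 0, "claw": 85}
    - {"tx": -5, "ty": 33, "tz": 0, "twist": 0, "claw": 85}
    - {"tx": 0, "ty": 0, "tz": -40, "twist": 0, "claw": 85}
    - {"tx": 0, "ty": 0, "tz": -40, "twist": 0, "claw": 85}
    - {"tx": 0, "ty": 0, "tz": 0, "twist": 0, "claw": 85}
    - {"tx": 0, "ty": 0, "tz": 0, "twist": 0, "claw": 85}

```text
time_s: 1.35
eef_pos: [0.5197, 0.3028, 0.1516]
eef_rot: [[-0.707, 0.707, -0.001], [0.707, 0.707, -0.001], [0.0, -0.002, -1.0]]
force: [0.0, 0.4, 1.4]
gripper_width: 0.996
finger_force: 0.0
```

```bash
python3 - <<'E'
from m import *
i=cams.camera_info("wrist"); p,d=cams.camera("wrist")
g=np.stack(np.meshgrid(range(512),range(384)),-1).reshape(-1,2); P=points(i,d,g)
R=P[(np.hypot(P[:,0]-.52,P[:,1]-.303)<.045)&(abs(P[:,2]-.095)<.005)]; print(len(R),circ(R),R.min(0),R.max(0))
q=project(i,[[.52,.303,.095]])[0]; print(q); p=p[:,:,::-1].copy(); cv2.circle(p,tuple(map(int,q)),3,(0,0,255),-1)
cv2.imwrite("pics/w2.png",p)
E
```

```text
2319 (np.float64(0.5179003578114307), np.float64(0.3054607316266644), np.float64(0.026651082595611362)) [0.48867182 0.2756144  0.09001688] [0.54827562 0.33476111 0.09757797]
[248.93766692 210.64327376]
```

View pics/w2.png

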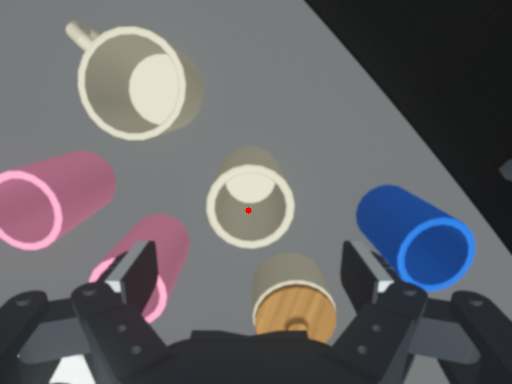

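The red projected point sits nearly on the beaker's rim centre at (250,206). The mug, jar and coloured cups are all clear of both fingers. Descending now with a small correction, then closing.

Request:
send_rows:
  rows:
    - {"tx": -1.5, "ty": 2, "tz": -20, "twist": 0, "claw": 85}
    - {"tx": 0, "ty": 0, "tz": -25, "twist": 0, "claw": 85}
    - {"tx": 0, "ty": 0, "tz": -25, "twist": 0, "claw": 85}
    - {"tx": 0, "ty": 0, "tz": -20, "twist": 0, "claw": 85}
    - {"tx": 0, "ty": 0, "tz": -10, "twist": 0, "claw": 85}
    - {"tx": 0, "ty": 0, "tz": 0, "twist": 0, "claw": 85}
    - {"tx": 0, "ty": 0, "tz": 0, "twist": 0, "claw": 50}
    - {"tx": 0, "ty": 0, "tz": 0, "twist": 0, "claw": 50}
    - {"tx": 0, "ty": 0, "tz": 0, "twist": 0, "claw": 50}
    - {"tx": 0, "ty": 0, "tz": 0, "twist": 0, "claw": 50}
    - {"tx": 0, "ty": 0, "tz": 0, "twist": 0, "claw": 50}
    - {"tx": 0, "ty": 0, "tz": 0, "twist": 0, "claw": 50}

```text
time_s: 2.6
eef_pos: [0.5193, 0.3053, 0.0532]
eef_rot: [[-0.707, 0.707, 0.002], [0.707, 0.707, 0.001], [-0.001, 0.002, -1.0]]
force: [-1.5, -2.4, 6.1]
gripper_width: 0.686
finger_force: 63.5
```

Request:
send_rows:
  rows:
    - {"tx": 0, "ty": 0, "tz": 10, "twist": 0, "claw": 50}
    - {"tx": 0, "ty": 0, "tz": 20, "twist": 0, "claw": 50}
    - {"tx": 0, "ty": 0, "tz": 35, "twist": 0, "claw": 50}
    - {"tx": 0, "ty": 0, "tz": 40, "twist": 0, "claw": 50}
    - {"tx": 0, "ty": 0, "tz": 30, "twist": 0, "claw": 50}
    - {"tx": 0, "ty": 0, "tz": 15, "twist": 0, "claw": 50}
    - {"tx": 0, "ty": 0, "tz": 0, "twist": 0, "claw": 50}
    - {"tx": 0, "ty": 0, "tz": 0, "twist": 0, "claw": 50}
    - {"tx": 0, "ty": 0, "tz": 0, "twist": 0, "claw": 50}
    - {"tx": 0, "ty": 0, "tz": 0, "twist": 0, "claw": 50}

```text
time_s: 3.6
eef_pos: [0.5179, 0.3047, 0.2]
eef_rot: [[-0.707, 0.707, -0.002], [0.707, 0.707, -0.001], [0.001, -0.002, -1.0]]
force: [0.5, 1.0, -3.6]
gripper_width: 0.688
finger_force: 65.5
```

Request:
send_rows:
  rows:
    - {"tx": 2, "ty": -15, "tz": 0, "twist": 0, "claw": 50}
    - {"tx": 4, "ty": -30, "tz": 0, "twist": 0, "claw": 50}
    - {"tx": 5, "ty": -40, "tz": 0, "twist": 0, "claw": 50}
    - {"tx": 5, "ty": -40, "tz": 0, "twist": 0, "claw": 50}
    - {"tx": 5, "ty": -40, "tz": 0, "twist": 0, "claw": 50}
    - {"tx": 5, "ty": -40, "tz": 0, "twist": 0, "claw": 50}
    - {"tx": 5, "ty": -40, "tz": 0, "twist": 0, "claw": 50}
    - {"tx": 5, "ty": -40, "tz": 0, "twist": 0, "claw": 50}
    - {"tx": 4, "ty": -27, "tz": 0, "twist": 0, "claw": 50}
    - {"tx": 2, "ty": -15, "tz": 0, "twist": 0, "claw": 50}
    - {"tx": 0, "ty": 0, "tz": 0, "twist": 0, "claw": 50}
    - {"tx": 0, "ty": 0, "tz": 0, "twist": 0, "claw": 50}

```text
time_s: 4.8
eef_pos: [0.5601, -0.022, 0.201]
eef_rot: [[-0.707, 0.708, -0.001], [0.708, 0.707, 0.0], [0.001, -0.0, -1.0]]
force: [0.5, 1.3, -3.5]
gripper_width: 0.681
finger_force: 65.5
```

```bash
python3 - <<'E'
from m import *
s=status.state(); e=s["eef_pos"]; print(e,s["force"])
for n in ("scene","side"):
    i=cams.camera_info(n); p,d=cams.camera(n); g=np.stack(np.meshgrid(range(512),range(384)),-1).reshape(-1,2); P=points(i,d,g)
    c=p.reshape(-1,3).astype(int); beige=(c[:,0]-c[:,2]>15)
    R=P[(np.hypot(P[:,0]-e[0],P[:,1]-e[1])<.045)&(P[:,2]>.1)&(P[:,2]<.26)&beige]; print(n,len(R),np.percentile(R,[1,50,99],axis=0).round(4).tolist())
    cv2.imwrite(f"pics/{n}2.png",cv2.resize(p[120:320,150:400,::-1] if n=="scene" else p[80:280,170:420,::-1],(750,600)))
E
```

```text
[ 0.56013276 -0.02196512  0.20095488] [ 0.45451468  1.31179221 -3.45184603]
scene 712 [[0.5351, -0.0529, 0.1568], [0.5796, -0.0304, 0.2115], [0.5917, -0.0009, 0.2448]]
side 741 [[0.526, -0.05, 0.1499], [0.5544, 0.0015, 0.2044], [0.5844, 0.0092, 0.2523]]
```

View pics/side2.png

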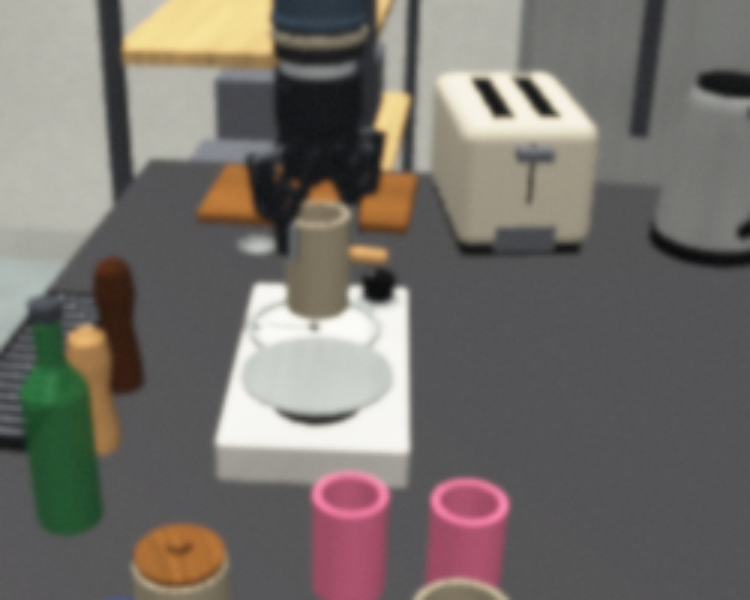

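The side view shows the beaker held upright above the pan, at about (318,260) in the crop. Lowering to just above the pan.

Request:
send_rows:
  rows:
    - {"tx": 0, "ty": 0, "tz": -15, "twist": 0, "claw": 50}
    - {"tx": 0, "ty": 0, "tz": -20, "twist": 0, "claw": 50}
    - {"tx": 0, "ty": 0, "tz": -15, "twist": 0, "claw": 50}
    - {"tx": 0, "ty": 0, "tz": -10, "twist": 0, "claw": 50}
    - {"tx": 0, "ty": 0, "tz": -4, "twist": 0, "claw": 50}
    - {"tx": 0, "ty": 0, "tz": -2, "twist": 0, "claw": 50}
    - {"tx": 0, "ty": 0, "tz": 0, "twist": 0, "claw": 50}
    - {"tx": 0, "ty": 0, "tz": 0, "twist": 0, "claw": 50}

```text
time_s: 5.7
eef_pos: [0.5609, -0.0219, 0.1359]
eef_rot: [[-0.707, 0.707, 0.001], [0.707, 0.707, -0.0], [-0.001, 0.001, -1.0]]
force: [0.3, -0.7, -2.9]
gripper_width: 0.68
finger_force: 65.5
```

Request:
send_rows:
  rows:
    - {"tx": 0, "ty": 0, "tz": -2, "twist": 0, "claw": 50}
    - {"tx": 0, "ty": 0, "tz": -2, "twist": 0, "claw": 50}
    - {"tx": 0, "ty": 0, "tz": -2, "twist": 0, "claw": 50}
    - {"tx": 0, "ty": 0, "tz": -2, "twist": 0, "claw": 50}
    - {"tx": 0, "ty": 0, "tz": -2, "twist": 0, "claw": 50}
    - {"tx": 0, "ty": 0, "tz": 0, "twist": 0, "claw": 50}
    - {"tx": 0, "ty": 0, "tz": 0, "twist": 0, "claw": 50}
    - {"tx": 0, "ty": 0, "tz": 0, "twist": 0, "claw": 50}

```text
time_s: 6.5
eef_pos: [0.5606, -0.022, 0.1254]
eef_rot: [[-0.707, 0.707, 0.0], [0.707, 0.707, -0.0], [-0.0, 0.0, -1.0]]
force: [0.9, 0.2, -0.5]
gripper_width: 0.685
finger_force: 65.5
```

Request:
send_rows:
  rows:
    - {"tx": 0, "ty": 0, "tz": -2, "twist": 0, "claw": 50}
    - {"tx": 0, "ty": 0, "tz": -2, "twist": 0, "claw": 50}
    - {"tx": 0, "ty": 0, "tz": 0, "twist": 0, "claw": 50}
    - {"tx": 0, "ty": 0, "tz": 0, "twist": 0, "claw": 50}
    - {"tx": 0, "ty": 0, "tz": 0, "twist": 0, "claw": 50}
    - {"tx": 0, "ty": 0, "tz": 0, "twist": 0, "claw": 50}

```text
time_s: 7.1
eef_pos: [0.5606, -0.022, 0.1214]
eef_rot: [[-0.707, 0.707, 0.0], [0.707, 0.707, -0.0], [-0.0, 0.0, -1.0]]
force: [0.6, -0.7, 0.9]
gripper_width: 0.687
finger_force: 65.6
```

Close to fully carried by the pan. Opening slowly.

Request:
send_rows:
  rows:
    - {"tx": 0, "ty": 0, "tz": 0, "twist": 0, "claw": 60}
    - {"tx": 0, "ty": 0, "tz": 0, "twist": 0, "claw": 64}
    - {"tx": 0, "ty": 0, "tz": 0, "twist": 0, "claw": 68}
    - {"tx": 0, "ty": 0, "tz": 0, "twist": 0, "claw": 74}
    - {"tx": 0, "ty": 0, "tz": 0, "twist": 0, "claw": 80}
    - {"tx": 0, "ty": 0, "tz": 0, "twist": 0, "claw": 85}
    - {"tx": 0, "ty": 0, "tz": 0, "twist": 0, "claw": 85}
    - {"tx": 0, "ty": 0, "tz": 0, "twist": 0, "claw": 85}

```text
time_s: 7.9
eef_pos: [0.5605, -0.022, 0.1213]
eef_rot: [[-0.707, 0.707, -0.0], [0.707, 0.707, -0.0], [0.0, -0.0, -1.0]]
force: [0.0, -0.3, 0.7]
gripper_width: 0.998
finger_force: 0.0
```

Request:
send_rows:
  rows:
    - {"tx": 0, "ty": 0, "tz": 15, "twist": 0, "claw": 85}
    - {"tx": 0, "ty": 0, "tz": 30, "twist": 0, "claw": 85}
    - {"tx": 0, "ty": 0, "tz": 40, "twist": 0, "claw": 85}
    - {"tx": 0, "ty": 0, "tz": 30, "twist": 0, "claw": 85}
    - {"tx": 0, "ty": 0, "tz": 10, "twist": 0, "claw": 85}
    - {"tx": 0, "ty": -10, "tz": 0, "twist": 0, "claw": 85}
    - {"tx": -5, "ty": -30, "tz": 0, "twist": 0, "claw": 85}
    - {"tx": -10, "ty": -40, "tz": 0, "twist": 0, "claw": 85}
    - {"tx": -10, "ty": -40, "tz": 0, "twist": 0, "claw": 85}
    - {"tx": 0, "ty": -20, "tz": 0, "twist": 0, "claw": 85}
    - {"tx": 0, "ty": 0, "tz": 0, "twist": 0, "claw": 85}
    - {"tx": 0, "ty": 0, "tz": 0, "twist": 0, "claw": 85}

```text
time_s: 9.1
eef_pos: [0.5348, -0.1624, 0.2448]
eef_rot: [[-0.706, 0.708, -0.002], [0.708, 0.706, 0.001], [0.002, -0.001, -1.0]]
force: [0.0, 0.1, -0.3]
gripper_width: 0.993
finger_force: 0.0
```

```bash
python3 - <<'E'
from m import *
s=status.state(); print(s["time_s"],s["eef_pos"],s["joints"].round(1))
i=cams.camera_info("scene"); p,d=cams.camera("scene"); np.savez("pics/scene3.npz",p=p,d=d)
a=cv2.resize(p[130:270,140:290,::-1],None,fx=4,fy=4,interpolation=cv2.INTER_CUBIC); cv2.imwrite("pics/s3.png",a)
i=cams.camera_info("wrist"); p,d=cams.camera("wrist")
print(project(i,[[.583,-.167,.05],[.5238,-.2525,.076]]))
np.savez("pics/wrist3.npz",p=p,d=d,T=i["world_from_camera"]); cv2.imwrite("pics/w3.png",p[:,:,::-1])
E
```

```text
9.1 [ 0.53475523 -0.16239611  0.24477321] [-16.9  16.9   5.7  78.9   0.   28.2]
[[275.42894505 202.49248204]
 [181.44314704 226.24429399]]
```

View pics/s3.png

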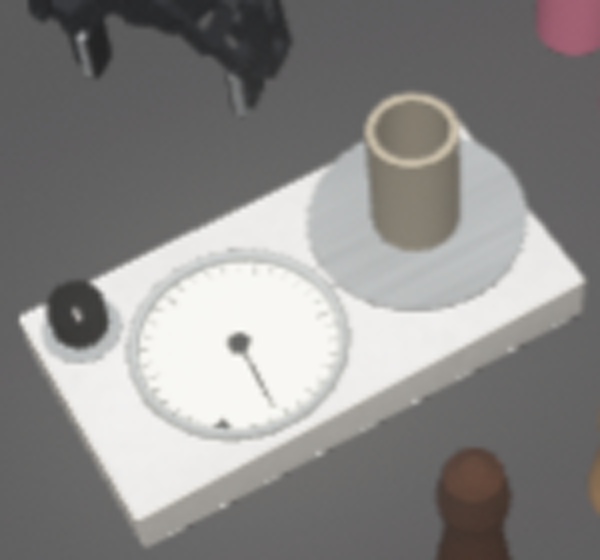

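View pics/w3.png

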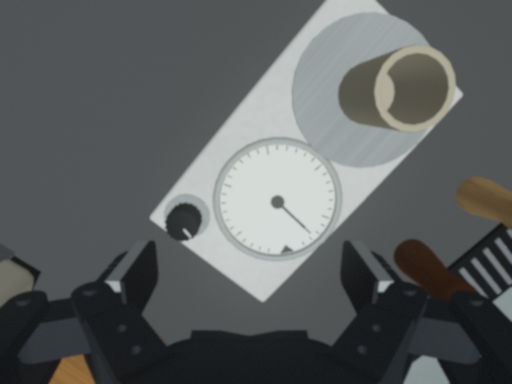

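The scene view shows the beaker upright on the pan at crop (412,180). The wrist view shows the hub at (277,202), the needle tip near (309,231), the arrow at (288,249) and the knob at (183,220). Next, the angles.

```bash
cat > dial.py <<'E'
from m import *
def dial(z=.05,save=None,full=False):
    i=cams.camera_info("wrist"); p,d=cams.camera("wrist")
    g=np.stack(np.meshgrid(range(512),range(384)),-1).reshape(-1,2); X=onplane(i,g,z).reshape(384,512,3)
    gray=cv2.cvtColor(p,cv2.COLOR_RGB2GRAY); c=np.array([.583,-.167])
    # rectify the dial plane, 4 px/mm, up = world +x, right = world -y
    G=np.arange(-85,85,.25)/1000; gx,gy=np.meshgrid(G,G); W=np.c_[(c[0]-gy).ravel(),(c[1]-gx).ravel(),np.full(gx.size,z)]
    uv=project(i,W).astype(np.float32).reshape(*gx.shape,2); R=cv2.remap(p,uv[...,0],uv[...,1],cv2.INTER_CUBIC)
    if save: cv2.imwrite(save,R[:,:,::-1])
    return R,gx,gy,W.reshape(*gx.shape,3)
E
python3 - <<'E'
from dial import *
R,gx,gy,W=dial(save="pics/d1.png")
g=cv2.cvtColor(R,cv2.COLOR_RGB2GRAY)
m=(g<140).astype(np.uint8); n,l,s,cc=cv2.connectedComponentsWithStats(m)
for k in range(1,n):
    x,y=cc[k]; r=np.hypot(x-340,y-340)/4
    if s[k,4]>60 and r<75: print(s[k],cc[k].round(1),round(r,1))
E
```

```text
[450 110  42  42 986] [465.7 133.6] 60.4
[328 210   4  47 132] [329.7 231.3] 27.3
[ 304  299   56   67 2514] [331.7 336.5] 2.3
```

View pics/d1.png

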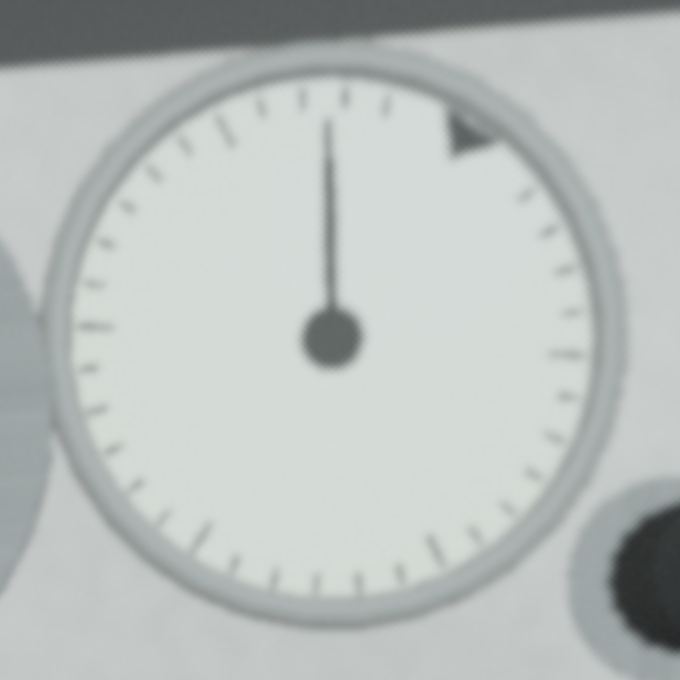

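The rectified dial shows the hub at (332,337), needle tip at (328,118) and arrow point at (452,157). The needle is about 34.5° short clockwise, so the knob needs about 115°. Now refining the knob position with the wrist depth.

```bash
python3 - <<'E'
from m import *
i=cams.camera_info("wrist"); f=np.load("pics/wrist3.npz"); p,d=f["p"],f["d"]
g=np.stack(np.meshgrid(range(512),range(384)),-1).reshape(-1,2); P=points(i,d,g); v=p.reshape(-1,3).max(1)
N=np.hypot(P[:,0]-.5238,P[:,1]-.2525*-1)<.04
T=P[N&(P[:,2]>.068)]; print(len(T),T[:,2].max(),np.median(T[:,2]),cv2.minEnclosingCircle(T[:,:2].astype(np.float32)*1000),(T.min(0)+T.max(0))/2)
m=((v<75)&N).astype(np.uint8).reshape(384,512); mm=cv2.moments(m,True); print(mm["m10"]/mm["m00"],mm["m01"]/mm["m00"],onplane(i,[[mm["m10"]/mm["m00"],mm["m01"]/mm["m00"]]],.07))
E
```

```text
909 0.0792859932304118 0.07670912628671989 ((523.7567749023438, -251.8331298828125), 19.652936935424805) [ 0.52390837 -0.25128898  0.07365857]
182.72596685082874 220.97016574585635 [[ 0.52211956 -0.24930629  0.07      ]]
```

Request:
send_rows:
  rows:
    - {"tx": -4, "ty": -25, "tz": 0, "twist": 0, "claw": 85}
    - {"tx": -4, "ty": -39, "tz": 0, "twist": 0, "claw": 85}
    - {"tx": -4, "ty": -25, "tz": -20, "twist": 0, "claw": 85}
    - {"tx": 0, "ty": 0, "tz": -40, "twist": 0, "claw": 85}
    - {"tx": 0, "ty": 0, "tz": -40, "twist": 0, "claw": 85}
    - {"tx": 0, "ty": 0, "tz": -35, "twist": 0, "claw": 85}
    - {"tx": 0, "ty": 0, "tz": -15, "twist": 0, "claw": 85}
    - {"tx": 0, "ty": 0, "tz": 0, "twist": 0, "claw": 85}
    - {"tx": 0, "ty": 0, "tz": 0, "twist": 0, "claw": 85}

```text
time_s: 10.15
eef_pos: [0.5239, -0.2504, 0.0967]
eef_rot: [[-0.708, 0.706, 0.0], [0.706, 0.708, -0.0], [-0.0, -0.0, -1.0]]
force: [-0.1, 0.7, 1.0]
gripper_width: 0.995
finger_force: 0.0
```

```bash
python3 - <<'E'
from m import *
s=status.state(); print(s["eef_pos"],s["joints"].round(1))
i=cams.camera_info("wrist"); p,d=cams.camera("wrist")
g=np.stack(np.meshgrid(range(512),range(384)),-1).reshape(-1,2); P=points(i,d,g)
T=P[(np.hypot(P[:,0]-.523,P[:,1]+.251)<.035)&(abs(P[:,2]-.076)<.004)]; print(len(T),T[:,2].max(),cv2.minEnclosingCircle(T[:,:2].astype(np.float32)*1000),(T.min(0)+T.max(0))/2)
cv2.imwrite("pics/w4.png",p[:,:,::-1])
E
```

```text
[ 0.52391668 -0.25037739  0.09671441] [-25.5  23.3  -7.1  59.6  -0.   19.4]
3056 0.07805828515864652 ((522.9546508789062, -252.43179321289062), 19.25824737548828) [ 0.52288374 -0.25242357  0.07504588]
```

View pics/w4.png

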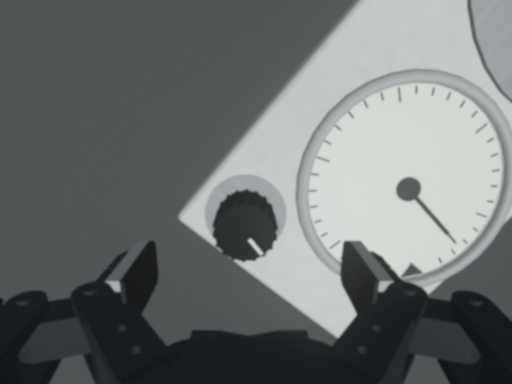

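The wrist view shows the knob at (246,225) between the fingers, with the ring at right and no obstruction. Centring, descending and closing.

Request:
send_rows:
  rows:
    - {"tx": -1, "ty": -2, "tz": -15, "twist": 0, "claw": 85}
    - {"tx": 0, "ty": 0, "tz": -18, "twist": 0, "claw": 85}
    - {"tx": 0, "ty": 0, "tz": -10, "twist": 0, "claw": 85}
    - {"tx": 0, "ty": 0, "tz": 0, "twist": 0, "claw": 55}
    - {"tx": 0, "ty": 0, "tz": 0, "twist": 0, "claw": 45}
    - {"tx": 0, "ty": 0, "tz": 0, "twist": 0, "claw": 30}
    - {"tx": 0, "ty": 0, "tz": 0, "twist": 0, "claw": 28}
    - {"tx": 0, "ty": 0, "tz": 0, "twist": 0, "claw": 28}
    - {"tx": 0, "ty": 0, "tz": 0, "twist": 0, "claw": 28}
    - {"tx": 0, "ty": 0, "tz": 0, "twist": 0, "claw": 28}
    - {"tx": 0, "ty": 0, "tz": 0, "twist": 0, "claw": 28}

```text
time_s: 11.3
eef_pos: [0.5232, -0.2531, 0.0546]
eef_rot: [[-0.707, 0.707, 0.002], [0.707, 0.707, -0.001], [-0.002, 0.001, -1.0]]
force: [-0.9, 1.6, 5.8]
gripper_width: 0.396
finger_force: 59.2
```

Request:
send_rows:
  rows:
    - {"tx": 0, "ty": 0, "tz": 0, "twist": -4, "claw": 28}
    - {"tx": 0, "ty": 0, "tz": 0, "twist": -6, "claw": 28}
    - {"tx": 0, "ty": 0, "tz": 0, "twist": -6, "claw": 28}
    - {"tx": 0, "ty": 0, "tz": 0, "twist": -6, "claw": 28}
    - {"tx": 0, "ty": 0, "tz": 0, "twist": -6, "claw": 28}
    - {"tx": 0, "ty": 0, "tz": 0, "twist": -6, "claw": 28}
    - {"tx": 0, "ty": 0, "tz": 0, "twist": -6, "claw": 28}
    - {"tx": 0, "ty": 0, "tz": 0, "twist": 0, "claw": 28}
    - {"tx": 0, "ty": 0, "tz": 0, "twist": 0, "claw": 28}

```text
time_s: 12.2
eef_pos: [0.5233, -0.2531, 0.0546]
eef_rot: [[-0.087, 0.996, 0.002], [0.996, 0.087, -0.0], [-0.001, 0.002, -1.0]]
force: [0.7, 2.7, 5.6]
gripper_width: 0.399
finger_force: 59.1
```

Request:
send_rows:
  rows:
    - {"tx": 0, "ty": 0, "tz": 0, "twist": -4, "claw": 28}
    - {"tx": 0, "ty": 0, "tz": 0, "twist": -6, "claw": 28}
    - {"tx": 0, "ty": 0, "tz": 0, "twist": -6, "claw": 28}
    - {"tx": 0, "ty": 0, "tz": 0, "twist": -6, "claw": 28}
    - {"tx": 0, "ty": 0, "tz": 0, "twist": -6, "claw": 28}
    - {"tx": 0, "ty": 0, "tz": 0, "twist": -6, "claw": 28}
    - {"tx": 0, "ty": 0, "tz": 0, "twist": -6, "claw": 28}
    - {"tx": 0, "ty": 0, "tz": 0, "twist": 0, "claw": 28}
    - {"tx": 0, "ty": 0, "tz": 0, "twist": 0, "claw": 28}

```text
time_s: 13.1
eef_pos: [0.5235, -0.2531, 0.0546]
eef_rot: [[0.572, 0.82, 0.002], [0.82, -0.572, -0.0], [0.001, 0.002, -1.0]]
force: [0.6, 2.5, 6.8]
gripper_width: 0.4
finger_force: 59.2
```

```bash
cat > ang.py <<'E'
from m import *
def ang(i,p,z=.05,c=(.5838,-.165)):
    """clockwise degrees from world +x of needle and arrow; darkness sampled in polar form about the hub"""
    g=cv2.cvtColor(p,cv2.COLOR_RGB2GRAY).astype(np.float32); A=np.arange(-180,180,.25); a=np.radians(A)
    def prof(r):
        rr,aa=np.meshgrid(np.array(r)/1000,a); W=np.c_[(c[0]+rr*np.cos(aa)).ravel(),(c[1]-rr*np.sin(aa)).ravel(),np.full(rr.size,z)]
        uv=project(i,W).astype(np.float32).reshape(*rr.shape,2); return 255-cv2.remap(g,uv[...,0],uv[...,1],cv2.INTER_LINEAR).mean(1)
    def peak(v,w):
        v=np.clip(v-np.median(v),0,None); k=cv2.blur(np.r_[v,v,v].reshape(-1,1),(1,int(w*4)))[:,0][len(v):2*len(v)]; j=k.argmax()
        idx=np.arange(j-int(w*4),j+int(w*4)+1); wv=v[idx%len(v)]; wv=np.clip(wv-.3*wv.max(),0,None); return A[j]+((idx-j)*wv).sum()/wv.sum()*.25,wv.max()
    return peak(prof(np.arange(22,48,1)),4),peak(prof(np.arange(57,62,.5)),8)
E
python3 - <<'E'
from ang import *
f=np.load("pics/wrist3.npz"); i=cams.camera_info("wrist"); i["world_from_camera"]=f["T"]; print("w3",ang(i,f["p"]))
i=cams.camera_info("scene"); print("s3",ang(i,np.load("pics/scene3.npz")["p"]))
for n in("scene","wrist"):
    j=cams.camera_info(n); p,_=cams.camera(n); np.savez(f"pics/{n}4.npz",p=p); print(n,ang(j,p))
print(status.state()["joints"])
E
```

```text
w3 ((np.float64(-1.2155321584020313), np.float32(48.054153)), (np.float64(33.44490222568627), np.float32(75.909775)))
s3 ((np.float64(0.9100975864000282), np.float32(41.63772)), (np.float64(33.25519417594516), np.float32(30.520416)))
scene ((np.float64(23.846071016559392), np.float32(37.01592)), (np.float64(33.247330267064164), np.float32(30.435947)))
wrist ((np.float64(-125.44841278592594), np.float32(141.70027)), (np.float64(-131.58979595429886), np.float32(105.0109)))
[-2.58244049e+01  2.53373743e+01 -1.05945801e+01  5.39363521e+01
  4.18550465e-02  9.90598134e+01]
```

Request:
send_rows:
  rows:
    - {"tx": 0, "ty": 0, "tz": 0, "twist": -4, "claw": 28}
    - {"tx": 0, "ty": 0, "tz": 0, "twist": -6, "claw": 28}
    - {"tx": 0, "ty": 0, "tz": 0, "twist": -6, "claw": 28}
    - {"tx": 0, "ty": 0, "tz": 0, "twist": -6, "claw": 28}
    - {"tx": 0, "ty": 0, "tz": 0, "twist": -6, "claw": 28}
    - {"tx": 0, "ty": 0, "tz": 0, "twist": -6, "claw": 28}
    - {"tx": 0, "ty": 0, "tz": 0, "twist": -2, "claw": 28}
    - {"tx": 0, "ty": 0, "tz": 0, "twist": 0, "claw": 28}
    - {"tx": 0, "ty": 0, "tz": 0, "twist": 0, "claw": 28}

```text
time_s: 14.1
eef_pos: [0.5236, -0.2533, 0.0546]
eef_rot: [[0.945, 0.327, 0.003], [0.327, -0.945, -0.001], [0.002, 0.001, -1.0]]
force: [1.0, 1.6, 6.5]
gripper_width: 0.399
finger_force: 59.2
```

```bash
python3 - <<'E'
from ang import *
j=cams.camera_info("scene"); p,_=cams.camera("scene")
print(ang(j,p))
E
```

```text
((np.float64(34.105652270873065), np.float32(37.85257)), (np.float64(33.38373546349412), np.float32(34.09998)))
```

Request:
send_rows:
  rows:
    - {"tx": 0, "ty": 0, "tz": 0, "twist": 0, "claw": 40}
    - {"tx": 0, "ty": 0, "tz": 0, "twist": 0, "claw": 60}
    - {"tx": 0, "ty": 0, "tz": 0, "twist": 0, "claw": 85}
    - {"tx": 0, "ty": 0, "tz": 0, "twist": 0, "claw": 85}
    - {"tx": 0, "ty": 0, "tz": 0, "twist": 0, "claw": 85}
    - {"tx": 0, "ty": 0, "tz": 20, "twist": 0, "claw": 85}
    - {"tx": 0, "ty": 0, "tz": 40, "twist": 0, "claw": 85}
    - {"tx": 0, "ty": 0, "tz": 40, "twist": 0, "claw": 85}
    - {"tx": 0, "ty": 0, "tz": 40, "twist": 0, "claw": 85}
    - {"tx": 0, "ty": 0, "tz": 40, "twist": 0, "claw": 85}

```text
time_s: 15.15
eef_pos: [0.5221, -0.2529, 0.235]
eef_rot: [[0.945, 0.326, -0.0], [0.326, -0.945, 0.0], [-0.0, -0.0, -1.0]]
force: [1.0, -0.4, 0.3]
gripper_width: 0.994
finger_force: 0.0
```

Back to the earlier viewing pose to verify.

Request:
send_rows:
  rows:
    - {"tx": 0, "ty": 0, "tz": 10, "twist": 8, "claw": 85}
    - {"tx": 0, "ty": 5, "tz": 0, "twist": 8, "claw": 85}
    - {"tx": 0, "ty": 5, "tz": 0, "twist": 8, "claw": 85}
    - {"tx": 0, "ty": 10, "tz": 0, "twist": 8, "claw": 85}
    - {"tx": 2, "ty": 10, "tz": 0, "twist": 8, "claw": 85}
    - {"tx": 2, "ty": 10, "tz": 0, "twist": 8, "claw": 85}
    - {"tx": 2, "ty": 10, "tz": 0, "twist": 8, "claw": 85}
    - {"tx": 2, "ty": 10, "tz": 0, "twist": 8, "claw": 85}
    - {"tx": 2, "ty": 10, "tz": 0, "twist": 8, "claw": 85}
    - {"tx": 2, "ty": 10, "tz": 0, "twist": 8, "claw": 85}
    - {"tx": 1, "ty": 10, "tz": 0, "twist": 8, "claw": 85}
    - {"tx": 0, "ty": 0, "tz": 0, "twist": 8, "claw": 85}

```text
time_s: 16.35
eef_pos: [0.5355, -0.162, 0.2432]
eef_rot: [[-0.429, 0.903, -0.0], [0.903, 0.429, 0.0], [0.0, -0.0, -1.0]]
force: [-0.3, 0.1, -0.3]
gripper_width: 0.994
finger_force: 0.0
```

Request:
send_rows:
  rows:
    - {"tx": 0, "ty": 0, "tz": 0, "twist": 8, "claw": 85}
    - {"tx": 0, "ty": 0, "tz": 0, "twist": 8, "claw": 85}
    - {"tx": 0, "ty": 0, "tz": 0, "twist": 4, "claw": 85}
    - {"tx": 0, "ty": 0, "tz": 0, "twist": 0, "claw": 85}
    - {"tx": 0, "ty": 0, "tz": 0, "twist": 0, "claw": 85}
    - {"tx": 0, "ty": 0, "tz": 0, "twist": 0, "claw": 85}

```text
time_s: 16.95
eef_pos: [0.5354, -0.163, 0.2433]
eef_rot: [[-0.706, 0.708, -0.0], [0.708, 0.706, -0.0], [0.0, -0.0, -1.0]]
force: [0.0, -0.3, -0.6]
gripper_width: 0.992
finger_force: 0.0
```

```bash
python3 - <<'E'
from ang import *; from dial import dial
i=cams.camera_info("wrist"); p,_=cams.camera("wrist"); print(ang(i,p))
R,*_=dial(); cv2.imwrite("pics/end.png",np.hstack([cv2.resize(R,(400,400))[:,:,::-1],cv2.resize(p,(400,300))[:,:,::-1].copy() if 0 else cv2.copyMakeBorder(cv2.resize(p,(400,300))[:,:,::-1],0,100,0,0,cv2.BORDER_CONSTANT)]))
E
```

```text
((np.float64(33.82914732203018), np.float32(46.412895)), (np.float64(33.46857369525766), np.float32(76.07219)))
```

View pics/end.png

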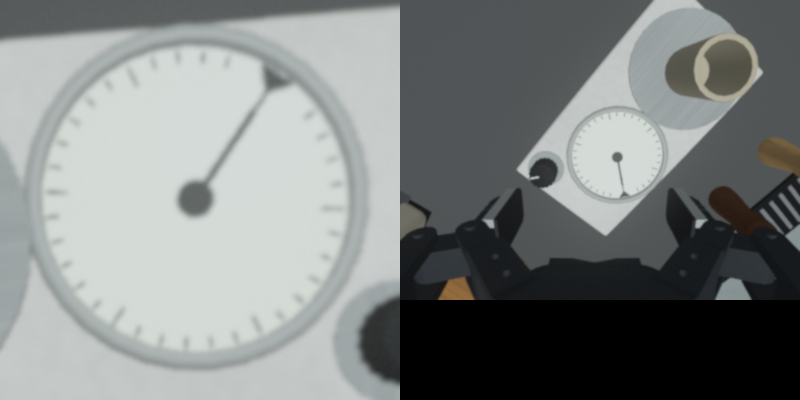

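The needle tip at (266,92) meets the arrow's point, with an error of about 0.4° (0.4 mm). The beaker stands on the pan and the arm is clear, so I'm handing in.

```bash
python3 -c "
from station import finish_job; print(finish_job())"
```

```text
the job is handed in; nothing more can be done
None
```

The job is handed in after about 17 s of robot time, with no verdict returned: the beaker stands released on the pan, and the needle tip measured about 0.4 mm from the zero mark.

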